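# Find the rocking tins on the study desk

### The job

Some of the three flat square tins have a bent foot and rock when pressed at a corner of the lid while they stand on the desk; find out by touch which they are. Set every tin that rocks down flat and upright inside the blue tray, without dropping or overturning it, and leave the steady tins standing where they are. Do not push about or tip the cup, bottle, spinning top or eraser.

Things in the scene. Friction and masses are not known exactly. Their poses are not given: they have to be found in the camera images.
- tin_1_center (a point): One of three flat square aluminium tins with red-rimmed yellow lids, alike to the eye: 62 x 62 mm, 16 mm high, about 140 g. Point at its centre, half-way up (8 mm above the desk); x and y along its sides, z up. The lid has a raised border 4 mm wide all round, its top 16 mm above the desk; inside it the lid lies 2.5 mm lower. Four feet, 8 mm square and 4.5 mm high, flush with the corners.
- tin_2_center (a point): Second tin, same size and axes as tin 1. Point at its centre, 8 mm above the desk. Of all three tins: they cannot be told apart by eye; at least one is bent and at least one steady. On a bent tin one foot, no telling which, ends 3 mm short of the desk; the tin still rests level on the other three.
- tin_3_center (a point): Third tin, same size and axes as tin 1. Point at its centre, 8 mm above the desk. Of all three tins: a light press (under 1 N) on the lid's border at the corner over a short foot tips the tin, and that corner sinks 2 to 4 mm before it stops; let go, it falls back level. A bent tin's other corners, and all of a steady tin's, give less than 1 mm.
- tray: Fixed shallow blue plastic tray, 180 mm along its x, 250 mm along its y, walls 5 mm thick and 12 mm high, floor 5 mm above the desk. Origin under its centre, on the desk. Has room for two tins side by side along its y, for example 55 mm either side of the centre.
- bottle: Bystander: steel bottle, 68 mm across, 210 mm high, standing loose. Origin under its centre.
- cup: Bystander: white ceramic cup, 76 mm across the rim, 75 mm high, standing loose. Origin under its centre.
- top: Bystander: wooden spinning top, 50 mm across, 54 mm high, standing loose on its crown with the point up. Origin under its centre.
- eraser: Bystander: loose white eraser, 45 x 22 x 13 mm. Origin under its centre.

How it is judged:
On the way:
1. a bent tin, still standing at its place on the desk, has visibly rocked (by 1.5 degrees or more) under the pressing fingers (((angle between tin_2_center's own z axis and vertical above 0.025 rad and distance of tin_2_center from where it was at the start of the episode below 0.03 m and contact force between the fingers and tin_2 above 0.1 N) or (angle between tin_3_center's own z axis and vertical above 0.025 rad and distance of tin_3_center from where it was at the start of the episode below 0.03 m and contact force between the fingers and tin_3 above 0.1 N))).
At the end, for the whole second after the job is handed in: Every rocking tin rests flat on the tray's floor, upright within about 6 degrees and wholly inside the walls; every steady tin stands upright within 3 cm of where it began; all tins are at rest (x of tin_2_center in the frame of tray between -0.055 and 0.055 m and y of tin_2_center in the frame of tray between -0.09 and 0.09 m and z of tin_2_center in the frame of tray between 0.01 and 0.016 m and x of tin_3_center in the frame of tray between -0.055 and 0.055 m and y of tin_3_center in the frame of tray between -0.09 and 0.09 m and z of tin_3_center in the frame of tray between 0.01 and 0.016 m and distance of tin_1_center from where it was at the start of the episode below 0.03 m and angle between each of tin_1_center, tin_2_center, tin_3_center's own z axis and vertical below 0.1 rad and linear speed of each of tin_1, tin_2, tin_3 below 0.02 m/s); the robot touches nothing.
It fails at once if a tin is tipped over (more than about 35 degrees) (angle between any of tin_1_center, tin_2_center, tin_3_center's own z axis and vertical above 0.6 rad).
It fails at once if a tin is dropped from more than about 3 cm or thrown ((linear speed of tin_1 above 0.8 m/s and contact force between the fingers and tin_1 below 0.05 N) or (linear speed of tin_2 above 0.8 m/s and contact force between the fingers and tin_2 below 0.05 N) or (linear speed of tin_3 above 0.8 m/s and contact force between the fingers and tin_3 below 0.05 N)).
It fails at once if the cup, bottle, spinning top or eraser is shifted by more than 3 cm, or the cup, bottle or top tipped (distance of any of cup, bottle, top, eraser from where it was at the start of the episode above 0.03 m or angle between any of cup, bottle, top's own z axis and vertical above 0.5 rad).
It also fails if it takes over 67 s, if anything falls off the work surface, if the arm or the gripper's body presses on something with over 40 N, if the wrist force passes 120 N, or if a joint passes its speed limit or range.

### The arm

A 6-joint arm with a two-finger parallel gripper is mounted at the origin on the work surface. World frame = base frame: x ahead of the robot, y to its left, z up, the work surface at z = 0. Lengths are in m, angles in rad, forces in N, time in s.
With the tool pointing down it reaches from about 0.225 to 0.875 m from the base axis. Payload 3.4 kg.
Tool frame: the origin (TCP) lies on the centre line of the jaws, within the pads' length; the fingertips stand 11 mm ahead of it and the grasp point (between the pads) lies 8 mm behind it; z points along the fingers, y is the line along which they close (so a half turn about z gives the same grasp; the last joint's range is limited). The gripper opens to 85 mm and grips with 20 to 120 N. Pads are 22 mm wide; open, the fingers measure 114 mm over their backs; the gripper's body (76 mm by 85 mm) begins 54 mm behind the grasp point. The pads swing forward as they close: fully open they stand 13 mm farther back than shut.
Start: joints at [-1.368, 0.276, 1.505, -0, 1.361, -0.121], TCP at [0.183, -0.545, 0.242] pointing down, gripper open.
Joint ranges: [-2.89, 2.89], [-0.75, 2.08], [0.22, 2.7], [-1.18, 4.32], [0.11, 2.71], [-2.7, 2.7]. Speed limits (rad/s): [2.57, 2.57, 3.14, 3.14, 3.14, 3.14].

### API

Orientations are given as a unit quaternion [w, x, y, z].
In Python, from rig import manip, eyes, job gives the robot as it stands.
- The arm moves only by the tool drive_tool, never from a script. Its argument "rows" is a list of rows, each a list of 3 entries, a list of its own where there are three numbers: the turn, a rotation vector about the world's x, y, z in rad, then the shift along the world's x, y, z in cm, then the finger opening in cm, from 0 to 8.54. A call has 1 to 8 rows; each row shifts and turns the commanded pose from where the row before left it; what a row does not reach is not made up. A row lasts 1/8 s, in which the tool goes at most 62.5 mm and 10.7 degrees, less where a joint would pass 70% of its speed; a pose out of reach is approached as far as the arm can. A call is refused whole if a number of a shift passes 6.25 or a number of a turn 0.188, either way. A call with a gripper value outside its range is refused whole. The fingers move at their own pace and stop on an object; "force" is the grip in N (left out, the last holds). Time passes only in rows, so rows that do not move let the fingers close. It gives the time, the measured TCP pose, the force, the opening and the grip force at its end, in the units of the state.
- manip.get_state(): the state, without advancing time (a new reading comes with each control period).
- eyes.get_image(name): name is "side" or "top"; returns the picture (400x640x3 uint8, red, green, blue); there is no depth.
- eyes.get_calibration(name): a dict with "camera_matrix" (3x3 intrinsics, pixels), "k1" (the pictures are not rectified: a ray, as slopes to the right and down, at radius r is drawn at 1 + k1 r^2 times it, then the intrinsics apply), "view" (4x4, takes a point from world to camera coordinates). Camera axes: x right, y up, looking along -z (the intrinsics and any distortion apply to the point x, -y, -z); pixel columns grow to the right and rows downward; lengths in m; the calibration is good to about 2 mm. A picture is of the moment at which its call begins. get_calibration takes no time and is no camera call.
- job.sign_off(): hands the job in; it is judged then, once.
The state is a dict: "clock": time; "qpos": joint angles; "qd": joint speeds; "effort": joint torques, N m; "position": TCP position; "ee_rot": TCP orientation; "contact_force": force on the tool from outside, world axes, zero at the start; "moment": the same for the moment, N m; "width": finger opening in m; "gripper_force": force on a finger pad.
Only numpy, scipy, OpenCV 4.12 (cv2) and the standard library are available. Lean on these libraries where they do the work, as an engineer would, in place of code of your own. Each camera call takes 0.05 s, during which the arm holds its last target. There are 200 camera calls.

## Working session

There is one attempt and no reset: what is moved stays moved. The work goes in short steps, Python scripts to look and compute and a tool call to move; the robot and the scene stay as the last step left them, time stands still between calls to the robot, and variables do not carry over. Pictures are saved under pics/ and viewed, at most 10 in all, crops included, and the job is handed in when it is done.

Besides the shell and the picture viewer there is one more tool, called after "Call:" as name(argument=value, ...) on one line, values as JSON. drive_tool: Moves the arm, as the interface text tells. Its arguments: {"type":"object","properties":{"rows":{"type":"array"},"force":{"type":"number"}},"required":["rows"]}

```bash
mkdir -p pics
cat > h.py <<'E'
import numpy as np, cv2
from rig import manip, eyes, job
def snap(n,f):
    im=eyes.get_image(n); cv2.imwrite('pics/'+f,im[:,:,::-1]); return im
def ray(n,u,v):
    c=eyes.get_calibration(n);K=np.array(c['camera_matrix']);V=np.array(c['view'])
    d=np.array([(u-K[0,2])/K[0,0],(v-K[1,2])/K[1,1]]);s=d.copy()
    for _ in range(30): s=d/(1+c['k1']*(s@s))
    R=V[:3,:3];o=-R.T@V[:3,3]
    return o,R.T@np.array([s[0],-s[1],-1.])
def at(n,u,v,z):
    o,d=ray(n,u,v); return o+d*(z-o[2])/d[2]
def proj(n,p):
    c=eyes.get_calibration(n);K=np.array(c['camera_matrix']);V=np.array(c['view'])
    q=V[:3,:3]@np.array(p)+V[:3,3]; s=np.array([q[0],-q[1]])/-q[2]
    s=s*(1+c['k1']*(s@s)); return K[0,0]*s[0]+K[0,2],K[1,1]*s[1]+K[1,2]
E
python3 - <<'E'
from h import *
snap('top','t0.png');snap('side','s0.png')
s=manip.get_state();print(s)
for n in('top','side'):
    c=eyes.get_calibration(n);print(c, ray(n,320,200))
E
```

```text
{'clock': 0.1, 'qpos': array([-1.36802062e+00,  2.76535994e-01,  1.50601097e+00,  1.06072519e-05,
        1.36071714e+00, -1.20990001e-01]), 'qd': array([-0.00113965, -0.00289845, -0.002141  , -0.00022724, -0.00095764,
       -0.00080404]), 'effort': array([ 7.52318319e-04, -4.17699230e+01, -2.46406388e+01, -7.66466587e-05,
        5.90214288e-03,  1.53812272e-05]), 'position': array([ 0.18284045, -0.54467057,  0.24152202]), 'ee_rot': array([-8.35239668e-04,  9.86925395e-01,  1.61175575e-01, -2.89839478e-05]), 'contact_force': array([ 0.10996272,  0.66297911, -0.06333992]), 'moment': array([-0.01585293, -0.05291797,  0.00757519]), 'gripper_force': 0.0, 'width': 0.08494077788467004}
{'camera_matrix': array([[411.09135225,   0.        , 323.13356385],
       [  0.        , 411.09135225, 206.62317085],
       [  0.        ,   0.        ,   1.        ]]), 'k1': -0.10729926801600226, 'view': array([[-1.63695085e-02, -9.99865996e-01, -1.70612730e-04,
        -2.12013406e-02],
       [ 9.83760601e-01, -1.61363384e-02,  1.78758774e-01,
        -5.56697211e-01],
       [-1.78737573e-01,  2.75835119e-03,  9.83892917e-01,
        -9.19454196e-01],
       [ 0.00000000e+00,  0.00000000e+00,  0.00000000e+00,
         1.00000000e+00]])} (array([ 0.38296872, -0.02764538,  1.00415536]), array([ 0.19471245,  0.00460345, -0.9810115 ]))
{'camera_matrix': array([[492.88251939,   0.        , 314.59612642],
       [  0.        , 492.88251939, 192.017904  ],
       [  0.        ,   0.        ,   1.        ]]), 'k1': -0.10006684914618193, 'view': array([[-0.93311207, -0.35946073,  0.00947833,  0.52663719],
       [ 0.21521686, -0.53716951,  0.81555541, -0.16793173],
       [-0.28806867,  0.76304449,  0.57860137, -0.86187067],
       [ 0.        ,  0.        ,  0.        ,  1.        ]])} (array([0.27927532, 0.75674325, 0.63064553]), array([ 0.2743523 , -0.75828606, -0.59170564]))
```

View pics/t0.png

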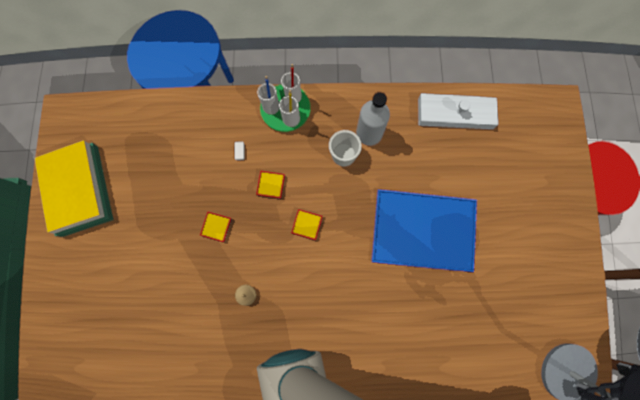

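View pics/s0.png

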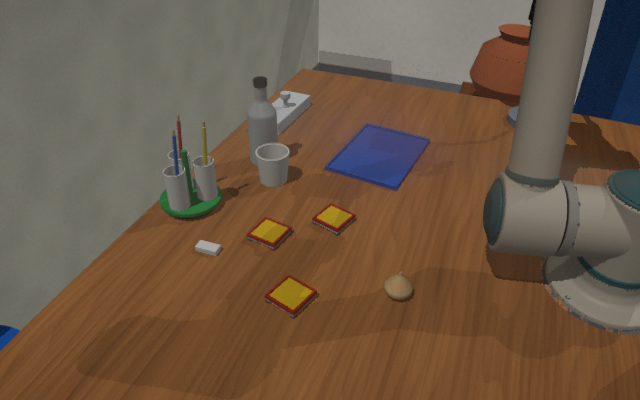

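The top view shows three tins at about (271,185), (217,227) and (307,224). The tray is at (425,231), the cup at (345,148), the eraser at (239,151) and the spinning top at (246,296). The side view shows the same layout, with the tins clear of each other.

```bash
cat >> h.py <<'E'
from scipy.optimize import least_squares
def tins(im,z=0.016,name='top'):
    hsv=cv2.cvtColor(im,cv2.COLOR_RGB2HSV).astype(int)
    h,s,v=hsv[...,0],hsv[...,1],hsv[...,2]
    m=(((h<34)&(h>20)&(s>200)&(v>120))).astype(np.uint8)
    n,l,st,ce=cv2.connectedComponentsWithStats(m)
    out=[]
    for i in range(1,n):
        if not 150<st[i,4]<1200: continue
        cs,_=cv2.findContours((l==i).astype(np.uint8),cv2.RETR_EXTERNAL,cv2.CHAIN_APPROX_NONE)
        p=np.array([at(name,*q[0],z)[:2] for q in cs[0]])*1000
        (c,w,a)=cv2.minAreaRect(p.astype(np.float32))
        cen=at(name,*ce[i],z)
        out.append((np.round(ce[i]),np.round(cen,4),np.round(c,1),np.round(w,1),round(a,1)))
    return out
E
python3 - <<'E'
from h import *
T=cv2.imread('pics/t0.png')[:,:,::-1].copy();S=cv2.imread('pics/s0.png')[:,:,::-1].copy()
for n,im in(('top',T),('side',S)):
    print(n)
    for t in tins(im,0.0145,n):print(*t)
hsv=cv2.cvtColor(T,cv2.COLOR_RGB2HSV)
m=cv2.inRange(hsv,(105,150,60),(125,255,255));m[:150]=0;m[:,:360]=0;m[:,490:]=0
cs,_=cv2.findContours(m,cv2.RETR_EXTERNAL,cv2.CHAIN_APPROX_NONE);c=max(cs,key=cv2.contourArea)
p=np.array([at('top',*q[0],.012)[:2] for q in c]);print('tray',cv2.minAreaRect(p.astype(np.float32)))
for n,u,v,z in(('cup',345,146,.075),('top',246,295,.04),('eraser',239,151,.013)):print(n,at('top',u,v,z))
big=cv2.resize(T[150:260,180:340],None,fx=5,fy=5,interpolation=cv2.INTER_CUBIC);cv2.imwrite('pics/c0.png',big[:,:,::-1])
E
```

```text
top
[270. 184.] [0.6223 0.1001 0.0145] [622.5 100.1] [53.8 53.4] 80.6
[306. 224.] [0.5206 0.0108 0.0145] [520.8  10.9] [54.2 53.6] 72.7
[215. 226.] [0.5185 0.235  0.0145] [518.6 235.2] [53.4 53.6] 73.1
side
[333. 216.] [0.5211 0.0083 0.0145] [520.9   6.9] [49.6 51.2] 72.5
[269. 230.] [0.6225 0.0976 0.0145] [623.   96.7] [51.7 50.8] 80.7
[290. 293.] [0.5184 0.2333 0.0145] [518.7 232.5] [51.8 52.1] 73.5
tray ((0.5007285475730896, -0.2788671553134918), (0.24769626557826996, 0.17744779586791992), 83.02796936035156)
cup [ 0.69673128 -0.08438596  0.075     ]
top [0.35322183 0.15151899 0.04      ]
eraser [0.70948878 0.18000773 0.013     ]
```

View pics/c0.png

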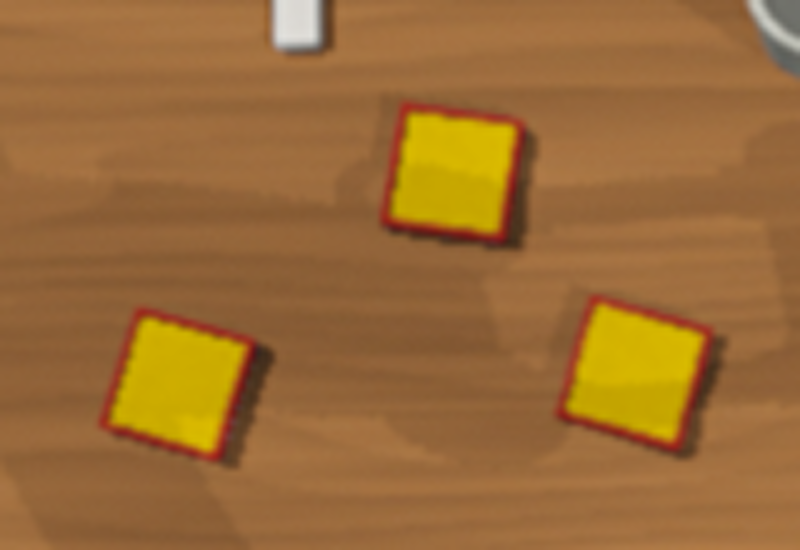

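Call:
drive_tool(rows=[[[0,0,0.164],[2.5,4.5,0],0],[[0,0,0.164],[2.5,4.5,0],0],[[0,0,0.164],[2.5,4.5,0],0],[[0,0,0.164],[2.5,4.5,-1],0],[[0,0,0.164],[2.5,4.5,-1],0],[[0,0,0.164],[2.5,4.5,-2],0],[[0,0,0],[2.5,4.5,-2],0],[[0,0,0],[2.5,4.5,-2],0]])

```text
clock: 1.1
position: [0.3834, -0.1836, 0.1617]
ee_rot: [0.0, 0.794, 0.608, 0.0]
contact_force: [0.5, 0.4, -0.1]
width: 0.0004
gripper_force: 0.0
```

Call:
drive_tool(rows=[[[0,0,0],[2.5,4.3,-2],0],[[0,0,0],[2.5,4.4,-2],0],[[0,0,0],[2.6,4.4,-3],0],[[0,0,0],[2.6,4.3,-3],0],[[0,0,0],[0,0,-1.2],0],[[0,0,0],[0,0,0],0]])

```text
clock: 1.85
position: [0.4836, -0.0111, 0.0493]
ee_rot: [-0.001, 0.793, 0.609, -0.001]
contact_force: [-0.3, -0.1, -0.2]
width: 0.0003
gripper_force: 0.0
```

Run:
```python
from h import *
im=eyes.get_image('side');c=cv2.resize(im[150:270,250:410],None,fx=5,fy=5,interpolation=cv2.INTER_CUBIC)
s=manip.get_state();print(s['position'])
p=s['position'].copy()
for z in (p[2]-.011,p[2]-.013+.0):
    u,v=proj('side',[p[0],p[1],z]);cv2.circle(c,(int((u-250)*5),int((v-150)*5)),4,(0,255,0),-1)
cv2.imwrite('pics/c1.png',c[:,:,::-1])
```

```text
[ 0.48416568 -0.0117385   0.05012035]
```

View pics/c1.png

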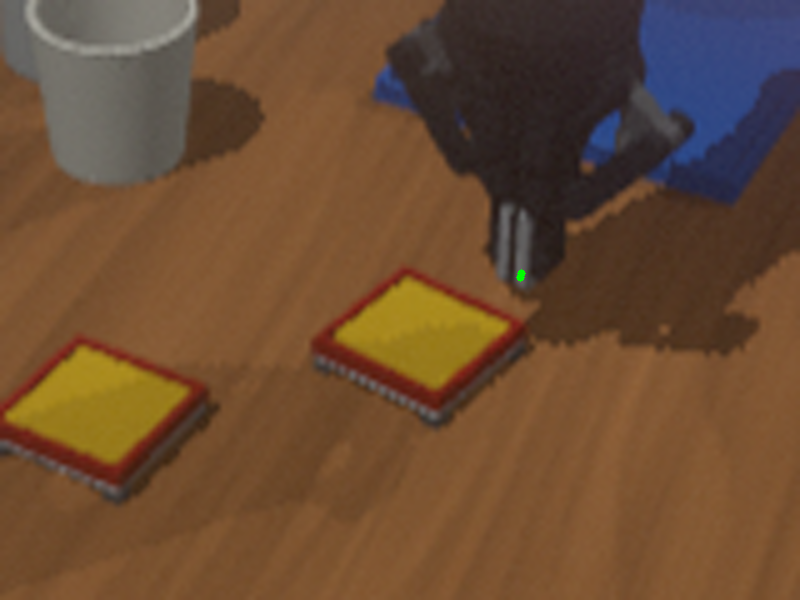

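The picture shows the closed fingertips at crop pixel (520,280), just above the near-right corner of tin Q, which is where they should be. I'll press there gently.

Call:
drive_tool(rows=[[[0,0,0],[0.1,0.1,-1.5],0],[[0,0,0],[0,0,-0.6],0],[[0,0,0],[0,0,-0.2],0],[[0,0,0],[0,0,-0.2],0],[[0,0,0],[0,0,0],0]])

```text
clock: 2.52
position: [0.4861, -0.0109, 0.0269]
ee_rot: [0.001, 0.794, 0.608, 0.0]
contact_force: [-2.6, -1.3, 9.2]
width: 0.0
gripper_force: 4.8
```

```bash
cat > r.py <<'E'
from h import *
s=manip.get_state();print(s['clock'],s['position'].round(4),s['contact_force'].round(2),s['effort'].round(2))
E
python3 r.py
```

```text
2.525 [ 0.4861 -0.0109  0.0269] [-2.59 -1.33  9.16] [ 6.800e-01 -3.391e+01 -1.485e+01  4.600e-01 -8.900e-01  1.000e-02]
```

Call:
drive_tool(rows=[[[0,0,0],[0,0,1],0],[[0,0,0],[0.9,2.8,0],0],[[0,0,0],[0.8,2.7,0],0],[[0,0,0],[0,0,-0.6],0],[[0,0,0],[0,0,-0.2],0],[[0,0,0],[0,0,-0.2],0],[[0,0,0],[0,0,0],0]])

```text
clock: 3.4
position: [0.5025, 0.0445, 0.0268]
ee_rot: [-0.0, 0.794, 0.608, 0.0]
contact_force: [-3.2, 1.9, 13.4]
width: -0.0001
gripper_force: 6.8
```

Call:
drive_tool(rows=[[[0,0,0],[0,0,1],0],[[0,0,0],[2.8,-0.9,0],0],[[0,0,0],[2.7,-0.8,0],0],[[0,0,0],[0,0,-0.6],0],[[0,0,0],[0,0,-0.2],0],[[0,0,0],[0,0,-0.2],0],[[0,0,0],[0,0,0],0]])

```text
clock: 4.28
position: [0.5566, 0.0275, 0.0268]
ee_rot: [0.0, 0.793, 0.609, -0.001]
contact_force: [-2.3, -1.8, 12.0]
width: 0.0001
gripper_force: 5.8
```

Call:
drive_tool(rows=[[[0,0,0],[0,0,1],0],[[0,0,0],[-0.9,-2.8,0],0],[[0,0,0],[-0.8,-2.7,0],0],[[0,0,0],[0,0,-0.6],0],[[0,0,0],[0,0,-0.2],0],[[0,0,0],[0,0,-0.2],0],[[0,0,0],[0,0,0],0]])

```text
clock: 5.15
position: [0.5406, -0.0267, 0.0267]
ee_rot: [0.0, 0.793, 0.609, -0.001]
contact_force: [-5.2, -2.0, 13.5]
width: 0.0
gripper_force: 6.5
```

Call:
drive_tool(rows=[[[0,0,0],[0,0,2.5],0],[[0,0,0],[-0.1,5.6,0],0],[[0,0,0],[0,5.6,0],0],[[0,0,0],[-0.1,5.6,0],0],[[0,0,0],[-0.1,5.6,0],0],[[0,0,0],[0,0,-1.5],0],[[0,0,0],[0,0,0],0]])

```text
clock: 6.02
position: [0.5361, 0.1971, 0.0338]
ee_rot: [-0.001, 0.793, 0.609, -0.002]
contact_force: [-0.6, -0.7, -0.3]
width: 0.0001
gripper_force: 0.0
```

Call:
drive_tool(rows=[[[0,0,0],[0,0,-0.6],0],[[0,0,0],[0,0,-0.2],0],[[0,0,0],[0,0,-0.2],0],[[0,0,0],[0,0,0],0]])

```text
clock: 6.52
position: [0.5381, 0.1957, 0.0268]
ee_rot: [0.0, 0.794, 0.608, -0.0]
contact_force: [-3.2, -2.8, 8.8]
width: -0.0001
gripper_force: 4.8
```

Call:
drive_tool(rows=[[[0,0,0],[0,0,1],0],[[0,0,0],[-2.8,0.9,0],0],[[0,0,0],[-2.7,0.8,0],0],[[0,0,0],[0,0,-0.6],0],[[0,0,0],[0,0,-0.2],0],[[0,0,0],[0,0,-0.2],0],[[0,0,0],[0,0,0],0]])

```text
clock: 7.4
position: [0.4838, 0.2137, 0.0251]
ee_rot: [0.0, 0.794, 0.608, 0.0]
contact_force: [-0.5, 0.5, 0.8]
width: 0.0002
gripper_force: 0.1
```

Call:
drive_tool(rows=[[[0,0,0],[0,0,-0.1],0],[[0,0,0],[0,0,-0.1],0],[[0,0,0],[0,0,0],0]])

```text
clock: 7.78
position: [0.4836, 0.2137, 0.0241]
ee_rot: [0.001, 0.794, 0.608, 0.001]
contact_force: [-0.7, -1.2, 6.3]
width: 0.0002
gripper_force: 3.0
```

Call:
drive_tool(rows=[[[0,0,0],[0,0,2.7],0],[[0,0,0],[3.8,-2.7,0],0],[[0,0,0],[3.8,-2.7,0],0],[[0,0,0],[3.8,-2.7,0],0],[[0,0,0],[0,0,-1.5],0],[[0,0,0],[0,0,-0.6],0],[[0,0,0],[0,0,-0.4],0],[[0,0,0],[0,0,0],0]])

```text
clock: 8.78
position: [0.5951, 0.1331, 0.0268]
ee_rot: [0.0, 0.793, 0.609, -0.001]
contact_force: [-2.9, -1.6, 10.3]
width: 0.0
gripper_force: 5.1
```

Call:
drive_tool(rows=[[[0,0,0],[0,0,1],0],[[0,0,0],[-0.5,-2.9,0],0],[[0,0,0],[-0.4,-2.8,0],0],[[0,0,0],[0,0,-0.6],0],[[0,0,0],[0,0,-0.2],0],[[0,0,0],[0,0,-0.2],0],[[0,0,0],[0,0,0],0]])

```text
clock: 9.65
position: [0.5879, 0.0767, 0.0251]
ee_rot: [-0.0, 0.793, 0.609, -0.0]
contact_force: [-0.2, -0.3, 0.1]
width: 0.0003
gripper_force: 0.1
```

Call:
drive_tool(rows=[[[0,0,0],[0,0,-0.1],0],[[0,0,0],[0,0,-0.1],0],[[0,0,0],[0,0,0],0]])

```text
clock: 10.02
position: [0.5881, 0.0763, 0.0242]
ee_rot: [-0.0, 0.794, 0.608, 0.0]
contact_force: [-1.2, 1.2, 6.8]
width: 0.0002
gripper_force: 2.7
```

Run:
```python
from h import *
im=eyes.get_image('side');c=cv2.resize(im[170:330,180:380],None,fx=4,fy=4,interpolation=cv2.INTER_CUBIC)
cv2.imwrite('pics/c2.png',c[:,:,::-1])
```

```text
(no output)
```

View pics/c2.png

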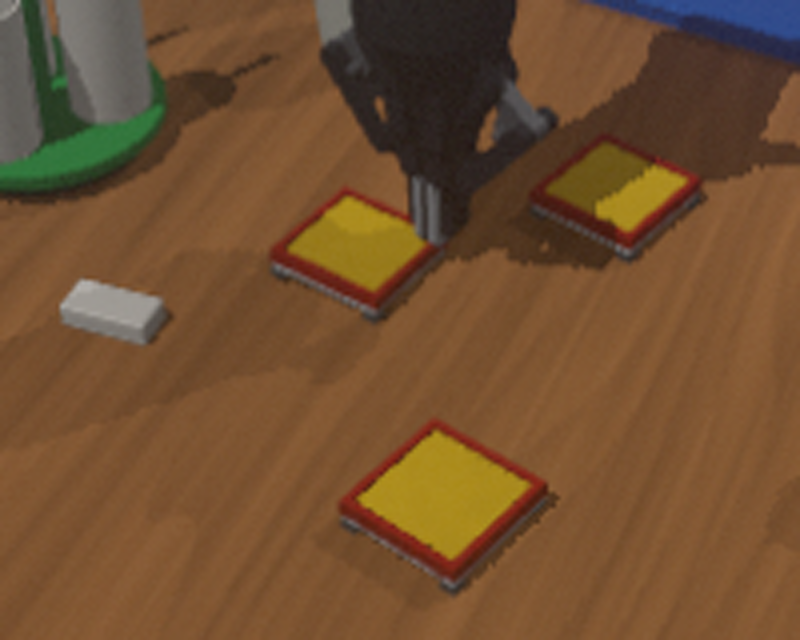

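The crop shows P pressed at its near-right corner (430,240) and tilted; Q and R stand in place. P and R rock and Q is steady, so I'll grasp P next.

Call:
drive_tool(rows=[[[0,0,0],[0,0,4],0],[[0,0,0.05],[1.7,1.1,0],8.5],[[0,0,0.05],[1.7,1.1,0],8.5],[[0,0,0],[0,0,0],8.5],[[0,0,0],[0,0,0],8.5],[[0,0,0],[0,0,0],8.5]])

```text
clock: 10.82
position: [0.621, 0.0974, 0.0631]
ee_rot: [-0.0, 0.763, 0.647, -0.001]
contact_force: [-0.5, 0.3, 0.0]
width: 0.0849
gripper_force: 0.0
```

Run:
```python
from h import *
for n in('side','top'):
    im=eyes.get_image(n)
    for t in tins(im,0.0145,n):print(n,*t)
im=eyes.get_image('side');c=cv2.resize(im[140:280,190:350],None,fx=4,fy=4,interpolation=cv2.INTER_CUBIC)
cv2.imwrite('pics/c3.png',c[:,:,::-1])
print(manip.get_state()['position'])
```

```text
side [335. 217.] [0.5171 0.0091 0.0145] [517.8   8.1] [52.1 45.6] 71.6
side [269. 230.] [0.6224 0.0976 0.0145] [623.   96.8] [51.5 51. ] 80.7
side [290. 293.] [0.5185 0.2332 0.0145] [518.9 232.5] [51.9 52.1] 73.7
top [306. 224.] [0.5202 0.011  0.0145] [520.4  11.2] [54.8 53.1] 73.1
[0.62149337 0.09752837 0.06331687]
```

View pics/c3.png

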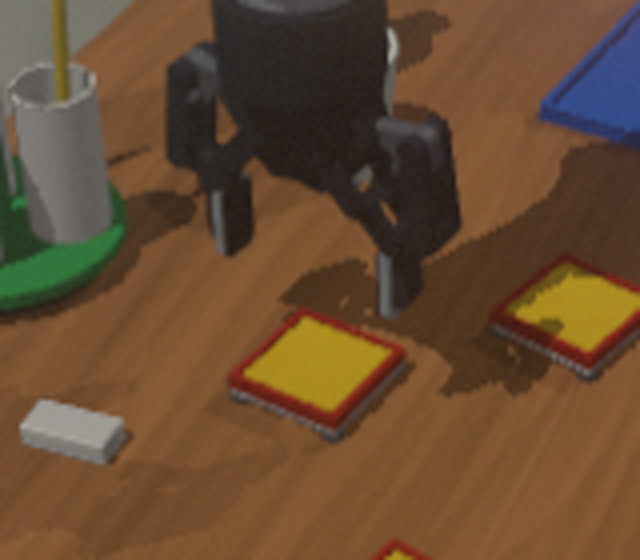

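The crop shows the gripper open over P, with fingertips at (230,235) and (395,305) to either side of the tin along the closing line.

Call:
drive_tool(rows=[[[0,0,0],[0.1,0.1,-2.5],8.5],[[0,0,0],[0,0,-2.0],8.5],[[0,0,0],[0,0,-0.7],8.5],[[0,0,0],[0,0,0],8.5]])

```text
clock: 11.48
position: [0.6227, 0.0988, 0.0111]
ee_rot: [-0.0, 0.762, 0.647, -0.0]
contact_force: [-0.8, 0.3, -0.5]
width: 0.0847
gripper_force: 0.0
```

Call:
drive_tool(rows=[[[0,0,0],[0,0,0],6.8],[[0,0,0],[0,0,0],5],[[0,0,0],[0,0,0],5],[[0,0,0],[0,0,0],5]], force=30)

```text
clock: 11.98
position: [0.6236, 0.0989, 0.0124]
ee_rot: [0.001, 0.762, 0.647, 0.001]
contact_force: [-0.8, -0.1, 6.0]
width: 0.0612
gripper_force: 33.2
```

Call:
drive_tool(rows=[[[0,0,0],[0,0,0.5],5],[[0,0,0],[0,0,1.5],5],[[0,0,0],[0,0,2.5],5],[[0,0,0],[-1,-0.5,2.5],5],[[0,0,0],[-2.5,-2,0],5],[[0,0,0],[-3,-3.5,0],5],[[0,0,0],[-2,-4.5,0],5],[[0,0,0],[-2,-4.5,0],5]])

```text
clock: 12.98
position: [0.5174, -0.0522, 0.0822]
ee_rot: [0.001, 0.762, 0.648, 0.0]
contact_force: [0.5, 0.1, -1.3]
width: 0.0611
gripper_force: 33.1
```

Call:
drive_tool(rows=[[[0,0,0.04],[-0.4,-4.7,0],5],[[0,0,0],[-0.4,-4.7,0],5],[[0,0,0],[-0.4,-4.7,0],5],[[0,0,0],[-0.4,-4.7,0],5],[[0,0,0],[-0.4,-4.7,0],5],[[0,0,0],[-0.3,-4.6,0],5],[[0,0,0],[0,0,0],5],[[0,0,0],[0,0,0],5]])

```text
clock: 13.98
position: [0.4945, -0.3316, 0.0815]
ee_rot: [-0.001, 0.749, 0.662, 0.0]
contact_force: [0.4, 0.3, -0.9]
width: 0.0609
gripper_force: 33.1
```

Run:
```python
from h import *
im=eyes.get_image('side');c=cv2.resize(im[50:210,290:490],None,fx=4,fy=4,interpolation=cv2.INTER_CUBIC)
cv2.imwrite('pics/c4.png',c[:,:,::-1])
print(manip.get_state()['position'])
```

```text
[ 0.4945986  -0.33104165  0.08141575]
```

View pics/c4.png

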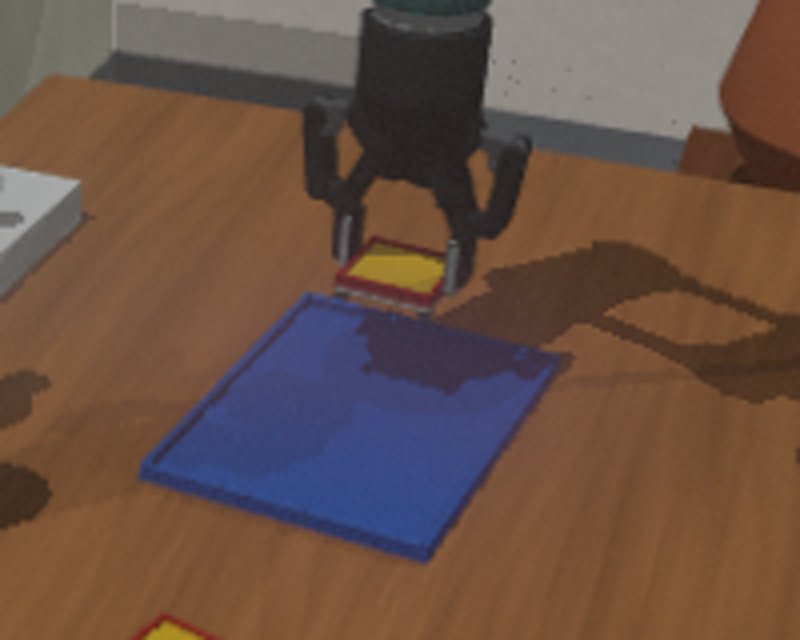

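P is held level over the far half of the tray, at crop pixel (395,270). I'll lower it.

Call:
drive_tool(rows=[[[0,0,0],[0,0,-2.5],5],[[0,0,0],[0,0,-2.5],5],[[0,0,0],[0,0,-1.0],5],[[0,0,0],[0,0,-0.3],5],[[0,0,0],[0,0,-0.2],5],[[0,0,0],[0,0,0],5]])

```text
clock: 14.78
position: [0.4956, -0.3323, 0.0175]
ee_rot: [0.001, 0.749, 0.662, 0.0]
contact_force: [0.7, 1.4, 1.9]
width: 0.0612
gripper_force: 33.5
```

Call:
drive_tool(rows=[[[0,0,0],[0,0,0],6.5],[[0,0,0],[0,0,0],7],[[0,0,0],[0,0,0],8.5],[[0,0,0],[0,0,0],8.5],[[0,0,0],[0,0,1],8.5],[[0,0,0],[0,0,3],8.5],[[0,0,0],[0,0,3.5],8.5]])

```text
clock: 15.65
position: [0.4947, -0.332, 0.0922]
ee_rot: [-0.0, 0.749, 0.662, -0.0]
contact_force: [0.7, -0.9, -1.4]
width: 0.085
gripper_force: 0.0
```

Call:
drive_tool(rows=[[[0,0,0],[0.2,5.6,0],8.5],[[0,0,0],[0.2,5.6,0],8.5],[[0,0,0],[0.2,5.6,0],8.5],[[0,0,-0.04],[0.2,5.6,0],8.5],[[0,0,-0.04],[0.2,5.6,0],8.5],[[0,0,-0.04],[0.3,5.6,0],8.5],[[0,0,-0.05],[0.3,5.6,0],8.5],[[0,0,0],[0.3,5.6,0],8.5]])

```text
clock: 16.65
position: [0.5143, 0.1177, 0.0922]
ee_rot: [0.001, 0.803, 0.596, 0.001]
contact_force: [0.5, -1.1, -0.0]
width: 0.0851
gripper_force: 0.0
```

Call:
drive_tool(rows=[[[0,0,0],[0.3,5.6,0],8.5],[[0,0,0],[0.2,5.6,-2],8.5],[[0,0,0],[0,0.4,-1],8.5],[[0,0,0],[0,0,0],8.5]])

```text
clock: 17.15
position: [0.5181, 0.2317, 0.0608]
ee_rot: [-0.0, 0.802, 0.597, -0.001]
contact_force: [0.4, -0.6, -0.1]
width: 0.0847
gripper_force: 0.0
```

Run:
```python
from h import *
im=eyes.get_image('side');c=cv2.resize(im[50:350,200:500],None,fx=2,fy=2,interpolation=cv2.INTER_CUBIC)
cv2.imwrite('pics/c5.png',c[:,:,::-1])
for t in tins(im,0.0145,'side'):print(*t)
for t in tins(eyes.get_image('top'),0.0195,'top'):print('top',*t)
s=manip.get_state();print(s['position'],s['ee_rot'])
```

```text
[334. 216.] [0.5202 0.0084 0.0145] [520.5   7.3] [50.2 51.8] 73.9
[290. 293.] [0.5185 0.2332 0.0145] [518.9 232.5] [51.9 52.1] 73.7
top [306. 224.] [0.5197 0.0107 0.0195] [520.   10.7] [53.9 53.5] 73.1
top [217. 227.] [0.5156 0.2284 0.0195] [517.  230.1] [44.9 53.2] 72.6
top [447. 231.] [ 0.4968 -0.331   0.0195] [ 497.  -330.9] [53.4 53.4] 83.1
[0.51909503 0.23073087 0.06171695] [ 2.65332218e-04  8.03031921e-01  5.95935947e-01 -9.69593172e-05]
```

View pics/c5.png

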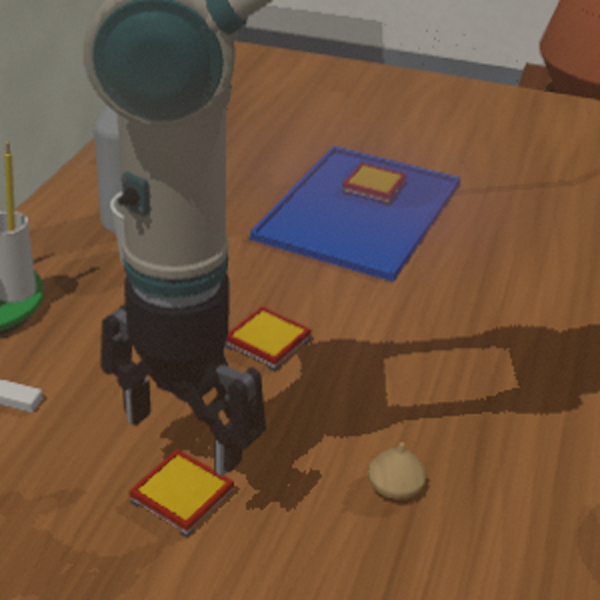

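P sits flat in the tray at (375,182), Q and the spinning top haven't moved, and the open gripper is over R. I'll grasp R.

Call:
drive_tool(rows=[[[0,0,0],[0,0.2,-2.5],8.5],[[0,0,0],[0,0,-1.8],8.5],[[0,0,0],[0,0,-0.6],8.5],[[0,0,0],[0,0,0],6.8],[[0,0,0],[0,0,0],5],[[0,0,0],[0,0,0],5],[[0,0,0],[0,0,0],5]])

```text
clock: 18.12
position: [0.5198, 0.2337, 0.0133]
ee_rot: [0.001, 0.803, 0.596, 0.001]
contact_force: [0.8, -3.4, 4.8]
width: 0.0611
gripper_force: 33.5
```

Call:
drive_tool(rows=[[[0,0,0],[0,0,0.5],5],[[0,0,0],[0,0,1.5],5],[[0,0,0],[0,0,2.5],5],[[0,0,0],[0,-2,2.5],5],[[0,0,0],[0,-4,0],5],[[0,0,0],[0,-4.5,0],5],[[0,0,0],[0,-4.5,0],5],[[0,0,0],[0,-4.5,0],5]])

```text
clock: 19.12
position: [0.5189, 0.0378, 0.0831]
ee_rot: [0.0, 0.803, 0.597, 0.0]
contact_force: [-0.1, -0.0, -2.1]
width: 0.0609
gripper_force: 33.1
```

Call:
drive_tool(rows=[[[0,0,0.03],[-0.2,-4.4,0],5],[[0,0,0.03],[-0.2,-4.4,0],5],[[0,0,0.03],[-0.1,-4.3,0],5],[[0,0,0.03],[-0.2,-4.3,0],5],[[0,0,0.03],[-0.1,-4.3,0],5],[[0,0,0],[-0.1,-4.3,0],5],[[0,0,0],[0,0,0],5],[[0,0,0],[0,0,0],5]])

```text
clock: 20.12
position: [0.5096, -0.2206, 0.0826]
ee_rot: [-0.0, 0.756, 0.655, 0.0]
contact_force: [-0.2, 0.5, -2.0]
width: 0.0612
gripper_force: 33.1
```

Call:
drive_tool(rows=[[[0,0,0],[0,0,-2.5],5],[[0,0,0],[0,0,-2.5],5],[[0,0,0],[0,0,-0.9],5],[[0,0,0],[0,0,-0.3],5],[[0,0,0],[0,0,-0.2],5],[[0,0,0],[0,0,0],5]])

```text
clock: 20.88
position: [0.5104, -0.2213, 0.0189]
ee_rot: [0.001, 0.756, 0.655, 0.0]
contact_force: [0.4, -0.3, -1.8]
width: 0.0609
gripper_force: 33.3
```

Not down yet, since the force still shows the tin's weight.

Call:
drive_tool(rows=[[[0,0,0],[0,0,-0.1],5],[[0,0,0],[0,0,-0.1],5],[[0,0,0],[0,0,0],5]])

```text
clock: 21.25
position: [0.5105, -0.2214, 0.0183]
ee_rot: [0.001, 0.756, 0.655, 0.0]
contact_force: [-1.3, 1.2, 9.6]
width: 0.0611
gripper_force: 34.5
```

Call:
drive_tool(rows=[[[0,0,0],[0,0,0.1],6.5],[[0,0,0],[0,0,0],7],[[0,0,0],[0,0,0],8.5],[[0,0,0],[0,0,0],8.5],[[0,0,0],[0,0,1],8.5],[[0,0,0],[0,0,4],8.5],[[0,0,0],[0,0,5],8.5],[[0,0,0],[-3,0,5],8.5]])

```text
clock: 22.25
position: [0.4814, -0.2217, 0.1695]
ee_rot: [0.001, 0.755, 0.655, 0.001]
contact_force: [-0.1, -0.2, -0.4]
width: 0.085
gripper_force: 0.0
```

Call:
drive_tool(rows=[[[0,0,0],[-4,0,3],8.5],[[0,0,0],[-4,0,3],8.5],[[0,0,0],[0,0,0],8.5],[[0,0,0],[0,0,0],8.5]])

```text
clock: 22.75
position: [0.4003, -0.2212, 0.2276]
ee_rot: [0.001, 0.756, 0.655, 0.0]
contact_force: [-0.1, -0.5, 0.1]
width: 0.0851
gripper_force: 0.0
```

Run:
```python
from h import *
im=eyes.get_image('side');c=cv2.resize(im[80:340,150:450],None,fx=2,fy=2)
cv2.imwrite('pics/c6.png',c[:,:,::-1])
for t in tins(im,0.0195,'side'):print(*t)
for t in tins(eyes.get_image('top'),0.0195,'top'):print('top',*t)
```

```text
[333. 216.] [0.5184 0.0147 0.0195] [518.8  13.3] [48.7 51. ] 72.7
top [306. 224.] [0.5197 0.0109 0.0195] [519.9  10.9] [53.5 53.2] 73.0
top [402. 226.] [ 0.5119 -0.2202  0.0195] [ 511.9 -220.2] [53.4 53.3] 81.8
```

View pics/c6.png

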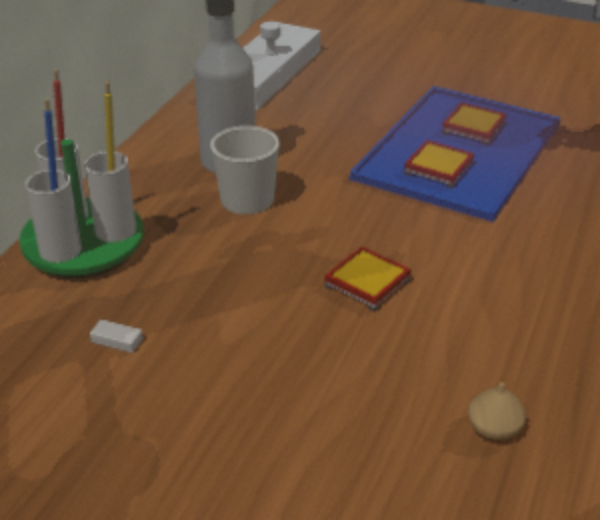

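Both rocking tins lie flat in the tray at (475,122) and (440,162). The steady tin is at its place (368,277), and the bystanders stand undisturbed.

```bash
python3 -c "
from rig import job
print(job.sign_off())"
```

```text
the job is handed in; nothing more can be done
None
```

Two of the three tins rocked when pressed at a corner; both now sit flat in the blue tray, the steady tin stands in its place, the cup, bottle, top and eraser look undisturbed, and I handed the job in at about 23 s on the robot's clock (no verdict was returned).

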